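# Cure the bonded lens barrels under the UV hood

### The job

Stand every black lens barrel upright on the white bed of the curing box, lower the amber hood gently until it is fully shut, then pull the red lamp knob out to its on detent, leave it on for at least three seconds and push it fully in again with the hood still shut (the lamp must never be on while the hood is up). Then raise the hood gently to its upper stop, move all the barrels upright into the blue tray, and leave them there with the hood up, the knob in, and the solvent bottle, lens pot and screwdriver undisturbed.

Things in the scene. Friction and masses are not known exactly. Their poses are not given: they have to be found in the camera images.
- barrel1_mid (a point): lens barrel (2 or 3 of the 4 are present, all alike): upright black tube 40 mm in diameter with a brass foot flange 52 mm in diameter and 8 mm thick, 70 mm tall in all, 110 to 220 g, with a silver ring and a glass lens in its top. The point is on its axis, half-way up (35 mm above its underside); z up along the axis. It stands on the bench at the start.
- barrel2_mid (a point): lens barrel (2 or 3 of the 4 are present, all alike): upright black tube 40 mm in diameter with a brass foot flange 52 mm in diameter and 8 mm thick, 70 mm tall in all, 110 to 220 g, with a silver ring and a glass lens in its top. The point is on its axis, half-way up (35 mm above its underside); z up along the axis. It stands on the bench at the start.
- barrel3_mid (a point): lens barrel (2 or 3 of the 4 are present, all alike): upright black tube 40 mm in diameter with a brass foot flange 52 mm in diameter and 8 mm thick, 70 mm tall in all, 110 to 220 g, with a silver ring and a glass lens in its top. The point is on its axis, half-way up (35 mm above its underside); z up along the axis. It stands on the bench at the start.
- barrel4_mid (a point): lens barrel (2 or 3 of the 4 are present, all alike): upright black tube 40 mm in diameter with a brass foot flange 52 mm in diameter and 8 mm thick, 70 mm tall in all, 110 to 220 g, with a silver ring and a glass lens in its top. The point is on its axis, half-way up (35 mm above its underside); z up along the axis. It stands on the bench at the start.
- bed (a point): curing box on the bench (fixed in place): centre of the top surface of its flat white bed, 15 mm above the bench; the bed is 135 mm along x and 250 mm along y; x points away from the box's front to its hinge, y along the hinge, z up. Barrels count as loaded with their axes within 50 mm in x and 115 mm in y of this point; the hood sweeps clear of those within 38 mm in x.
- hood_hinge (a point): middle of the hood's hinge line, 100 mm behind the bed's centre and 20 mm above the bench; fixed; axes as those of the bed. With the hood at its upper stop nothing overhangs the bed: the hood then stands upright 87 mm behind the bed's centre, its front wall on top about 200 mm above the bench and the bar 45 mm above that.
- hood (a joint): angle of the amber hood (a clear box open below, 180 mm deep from hinge to front, 290 mm wide, 85 mm high, 0.5 kg) in rad: 0 shut on its stop, 1.5 raised on its upper stop; stiff friction hinge, stays where it is left, some 3 to 5 N at the bar. It starts partly or wholly raised (0.6 to 1.45).
- hood_bar (a point): middle of the hood's steel grip bar: round, 14 mm thick, 120 mm long along y, 45 mm in front of the hood's front wall on two posts at its ends; turns with the hood. With the hood shut it lies 225 mm in front of the hinge line and 80 mm above it; at hood angle a it lies 225 cos a - 80 sin a mm in front of and 225 sin a + 80 cos a mm above the hinge line. Can be held from above, fingers before and behind it, at every angle.
- knob_grip (a point): centre of the head of the red lamp knob on the sloping top of the small white lamp console: a disc head 34 mm in diameter and 26 mm long on a thin stem, its underside 16 mm off the panel when in. z is the knob's axis, along which it is pulled out, tilted 0.35 rad from vertical towards the console's front (the console's -x).
- lamp_knob (a joint): how far the lamp knob is pulled out, in m: 0 fully in (off), 0.018 on its out detent (on); an over-centre spring snaps it to the nearer end and holds it there (within about 3 mm of half-way it may stick); about 7 N to move it either way
- tray_floor (a point): blue tray for cured parts (fixed in place): centre of its inner floor, 5 mm above the bench; outside 150 mm along x, 230 mm along y, rim 12 mm above the bench, walls 5 mm thick; z up
- solvent: bystander: white solvent bottle with a blue cap, 60 mm in diameter, 150 mm tall; origin at the centre of its underside
- lens_pot: bystander: clear lens pot with a black foot, 50 mm in diameter, 74 mm tall; origin at the centre of its underside
- driver: bystander: screwdriver lying on the bench, 170 mm long; origin near its middle
Mind the look-alikes: they are no part of the job. There is more than one size of the part that bears knob_grip; the job needs the smaller.

How it is judged (in metres and radians):
On the way, in this order (a step that is already met when the one before it is completed fails the run):
1. all barrels stand released on the bed, hood up (value of joint hood above 0.4 rad and x of barrel1_mid in the frame of bed between -0.05 and 0.05 m and y of barrel1_mid in the frame of bed between -0.115 and 0.115 m and z of barrel1_mid in the frame of bed between 0.028 and 0.042 m and angle between each of barrel1_mid, barrel2_mid, barrel3_mid, barrel4_mid's own z axis and vertical below 0.12 rad and contact force between the fingers and barrel1 below 0.05 N and x of barrel2_mid in the frame of bed between -0.05 and 0.05 m and y of barrel2_mid in the frame of bed between -0.115 and 0.115 m and z of barrel2_mid in the frame of bed between 0.028 and 0.042 m and contact force between the fingers and barrel2 below 0.05 N and x of barrel3_mid in the frame of bed between -0.05 and 0.05 m and y of barrel3_mid in the frame of bed between -0.115 and 0.115 m and z of barrel3_mid in the frame of bed between 0.028 and 0.042 m and contact force between the fingers and barrel3 below 0.05 N and x of barrel4_mid in the frame of bed between -0.05 and 0.05 m and y of barrel4_mid in the frame of bed between -0.115 and 0.115 m and z of barrel4_mid in the frame of bed between 0.028 and 0.042 m and contact force between the fingers and barrel4 below 0.05 N), for 0.2 s.
2. hood shut over them (value of joint hood below 0.05 rad and value of joint lamp_knob below 0.0025 m and x of barrel1_mid in the frame of bed between -0.05 and 0.05 m and y of barrel1_mid in the frame of bed between -0.115 and 0.115 m and z of barrel1_mid in the frame of bed between 0.028 and 0.042 m and angle between each of barrel1_mid, barrel2_mid, barrel3_mid, barrel4_mid's own z axis and vertical below 0.12 rad and contact force between the fingers and barrel1 below 0.05 N and x of barrel2_mid in the frame of bed between -0.05 and 0.05 m and y of barrel2_mid in the frame of bed between -0.115 and 0.115 m and z of barrel2_mid in the frame of bed between 0.028 and 0.042 m and contact force between the fingers and barrel2 below 0.05 N and x of barrel3_mid in the frame of bed between -0.05 and 0.05 m and y of barrel3_mid in the frame of bed between -0.115 and 0.115 m and z of barrel3_mid in the frame of bed between 0.028 and 0.042 m and contact force between the fingers and barrel3 below 0.05 N and x of barrel4_mid in the frame of bed between -0.05 and 0.05 m and y of barrel4_mid in the frame of bed between -0.115 and 0.115 m and z of barrel4_mid in the frame of bed between 0.028 and 0.042 m and contact force between the fingers and barrel4 below 0.05 N), for 0.2 s.
3. lamp knob pulled out to its detent with the hood shut, for three seconds (value of joint lamp_knob above 0.0155 m and value of joint hood below 0.05 rad), for 2.7 s.
4. lamp knob pushed fully in, hood still shut (value of joint lamp_knob below 0.0025 m and value of joint hood below 0.05 rad), for 0.1 s.
5. hood raised to its upper stop (value of joint hood above 1.4 rad), for 0.2 s.
At the end, for the whole second after the job is handed in: Every barrel stands upright (within 7 degrees) and at rest on the blue tray's floor, its axis within 52 mm (across) and 92 mm (along) of the tray's centre; the hood is up (over 1.40 rad), the knob is in (under 2.5 mm), nothing is held (value of joint hood above 1.4 rad and value of joint lamp_knob below 0.0025 m and contact force between the fingers and hood below 0.05 N and x of barrel1_mid in the frame of tray_floor between -0.052 and 0.052 m and y of barrel1_mid in the frame of tray_floor between -0.092 and 0.092 m and z of barrel1_mid in the frame of tray_floor between 0.028 and 0.042 m and angle between each of barrel1_mid, barrel2_mid, barrel3_mid, barrel4_mid's own z axis and vertical below 0.12 rad and contact force between the fingers and barrel1 below 0.05 N and x of barrel2_mid in the frame of tray_floor between -0.052 and 0.052 m and y of barrel2_mid in the frame of tray_floor between -0.092 and 0.092 m and z of barrel2_mid in the frame of tray_floor between 0.028 and 0.042 m and contact force between the fingers and barrel2 below 0.05 N and x of barrel3_mid in the frame of tray_floor between -0.052 and 0.052 m and y of barrel3_mid in the frame of tray_floor between -0.092 and 0.092 m and z of barrel3_mid in the frame of tray_floor between 0.028 and 0.042 m and contact force between the fingers and barrel3 below 0.05 N and x of barrel4_mid in the frame of tray_floor between -0.052 and 0.052 m and y of barrel4_mid in the frame of tray_floor between -0.092 and 0.092 m and z of barrel4_mid in the frame of tray_floor between 0.028 and 0.042 m and contact force between the fingers and barrel4 below 0.05 N and linear speed of each of barrel1, barrel2, barrel3, barrel4 below 0.02 m/s); the robot touches nothing.
It fails at once if the lamp is on while the hood is not shut (value of joint lamp_knob above 0.009 m and value of joint hood above 0.1 rad).
It fails at once if the hood slams shut (faster than 1.2 rad/s, 0.25 m/s at its bar, in the last 8 degrees) (value of joint hood below 0.14 rad and velocity of joint hood below -1.2 rad/s).
It fails at once if the hood slams against its upper stop (faster than 1.2 rad/s) (value of joint hood above 1.42 rad and velocity of joint hood above 1.2 rad/s).
It fails at once if a bystander is moved by more than 3 cm (distance of any of solvent, lens_pot, driver from where it was at the start of the episode above 0.03 m).
Of barrel1, barrel2, barrel3, barrel4 only 2 to 3 are there at a start; the rules pass over those that are not, and their reading is None.
At some moment in a run one of barrel1, barrel2, barrel3, barrel4 may be knocked a few centimetres aside while the robot is not near it.
Once in a run the grip may slacken for a moment while it holds something.
It also fails if it takes over 210 s, if anything falls off the work surface, if the arm or the gripper's body presses on something with over 40 N, if the wrist force passes 120 N, or if a joint passes its speed limit or range.

### The arm

A 6-joint arm with a two-finger parallel gripper is mounted at the origin on the work surface. World frame = base frame: x ahead of the robot, y to its left, z up, the work surface at z = 0. Lengths are in mm, angles in rad, forces in N, time in s.
With the tool pointing down it reaches from about 275 to 825 mm from the base axis. Payload 4.9 kg.
Tool frame: the origin (TCP) lies at the very end of the fingers, on their centre line; the grasp point (between the pads) lies 19 mm behind it; z points along the fingers, y is the line along which they close (so a half turn about z gives the same grasp; the last joint's range is limited). The gripper opens to 85 mm and grips with 20 to 120 N. Pads are 22 mm wide; open, the fingers measure 114 mm over their backs; the gripper's body (76 mm by 85 mm) begins 54 mm behind the grasp point. The pads swing forward as they close: fully open they stand 13 mm farther back than shut.
Start: joints at [-1.332, 0.326, -0.193, 1.052, 0, 1.437], TCP at [200.336, -512.234, 231.281] pointing down, gripper open.
Joint ranges: [-2.65, 2.65], [-0.97, 1.79], [-1.3, 1.35], [-1.93, 2.1], [-1.47, 1.37], [-3.14, 3.14]. Speed limits (rad/s): [2.57, 2.57, 3.14, 3.14, 3.14, 3.14].

### API

Orientations are given as [roll, pitch, yaw] about the fixed x, y, z axes, in that order (R = Rz(yaw) Ry(pitch) Rx(roll)).
In Python, from bench import bot, solve_ik, imaging gives the robot as it stands. Calls block until the motion is done:
- bot.move_ptp(position, orientation): joint-space move of the TCP to a pose.
- bot.movel(position, rot=None, max_speed=150, threshold=None): straight line of the TCP; rot=None keeps the orientation; max_speed is the mean speed in mm/s. With threshold (N) it stops when the force on the tool has changed by that much, and returns True; else False.
- bot.move_j(angles): joint-space move.
- bot.grip(opening, effort=None): opening from 0.0 (shut) to 1.0 (fully open); effort is the grip in N (None keeps the last); returns when the fingers have stopped.
- bot.dwell(seconds).
- solve_ik(position, orientation): joint angles nearest the present ones, or None.
- bot.get_state(): the state.
- imaging.capture(name): name is "side" or "top"; returns the picture (480x640x3 uint8, blue, green, red); there is no depth.
- imaging.camera_model(name): a dict with "K" (3x3 intrinsics, pixels), "k1" (the pictures are not rectified: a ray, as slopes to the right and down, at radius r is drawn at 1 + k1 r^2 times it, then the intrinsics apply), "position" and "rotation" of the camera in the world. Camera axes: x right, y up, looking along -z (the intrinsics and any distortion apply to the point x, -y, -z); pixel columns grow to the right and rows downward; lengths in mm; the calibration is good to about 2 mm. A picture is of the moment at which its call begins. camera_model takes no time and is no camera call.
A pose or a line that the arm cannot do raises bot.IKError and nothing moves.
- bot.sign_off(): hands the job in; it is judged then, once.
The state is a dict: "t": time; "qpos": joint angles; "joint_velocities": joint speeds; "effort": joint torques, N m; "tcp_pos": TCP position; "orientation": TCP orientation; "contact_force": force on the tool from outside, world axes, zero at the start; "wrist_torque": the same for the moment, N m; "opening": opening from 0.0 (shut) to 1.0 (fully open); "gripper_force": force on a finger pad.
Only numpy, scipy, OpenCV 4.12 (cv2) and the standard library are available. Lean on these libraries where they do the work, as an engineer would, in place of code of your own. Each camera call takes 0.05 s, during which the arm holds its last target. There are 200 camera calls.

## Working session

There is one attempt and no reset: what is moved stays moved. The work goes in short steps, each a Python script; the robot and the scene stay as the last script left them, time stands still between calls to the robot, and variables do not carry over. Pictures are saved under pics/ and viewed, at most 14 in all, crops included, and the job is handed in when it is done.

```bash
ls; mkdir -p pics; cat > h.py <<'E'
import numpy as np, cv2
from bench import bot, solve_ik, imaging
def snap(cam,name):
    im=imaging.capture(cam); cv2.imwrite(f'pics/{name}.png',im); return im
def ray(cam,px):
    m=imaging.camera_model(cam); K=np.array(m['K'],float)
    d=np.array([(px[0]-K[0,2])/K[0,0],(px[1]-K[1,2])/K[1,1]]); s=d.copy()
    for _ in range(30): s=d/(1+m['k1']*(s@s))
    R=np.array(m['rotation']); return np.array(m['position'],float), R@np.array([s[0],-s[1],-1.])
def atz(cam,px,z):
    p,v=ray(cam,px); return p+v*(z-p[2])/v[2]
def proj(cam,P):
    m=imaging.camera_model(cam); c=np.array(m['rotation']).T@(np.array(P,float)-m['position'])
    s=np.array([c[0],-c[1]])/-c[2]; s=s*(1+m['k1']*(s@s)); K=np.array(m['K']); return K[:2,:2]@s+K[:2,2]
def tri(pa,pb):
    p,u=ray('top',pa); q,v=ray('side',pb)
    A=np.stack([u,-v],1); t=np.linalg.lstsq(A,q-p,rcond=None)[0]
    a=p+u*t[0]; b=q+v*t[1]; return (a+b)/2, np.linalg.norm(a-b)
E
python3 - <<'E'
from h import *
for c in('top','side'):
    snap(c,c+'0'); m=imaging.camera_model(c); print(c,m)
print(bot.get_state())
E
```

```text
pics
top {'K': array([[573.4905765 ,   0.        , 323.57933608],
       [  0.        , 573.4905765 , 234.87992233],
       [  0.        ,   0.        ,   1.        ]]), 'k1': -0.12251430108304717, 'position': array([ 348.62615686,   67.16332152, 1324.9241738 ]), 'rotation': array([ 1.13539015e-01,  2.52504230e-04, -1.58822403e+00])}
side {'K': array([[482.42037507,   0.        , 320.76934123],
       [  0.        , 482.42037507, 239.04484976],
       [  0.        ,   0.        ,   1.        ]]), 'k1': -0.07710080733175577, 'position': array([-102.8815383 ,  707.58249038,  666.30597265]), 'rotation': array([ 0.98422837,  0.02336545, -2.38378512])}
{'t': 0.1, 'qpos': array([-1.33220631e+00,  3.26872971e-01, -1.93439962e-01,  1.05200309e+00,
       -2.90594226e-05,  1.43656750e+00]), 'joint_velocities': array([ 0.00123914, -0.00154077,  0.00226713, -0.00045975, -0.0007023 ,
       -0.00072403]), 'effort': array([ 1.47805326e-04, -4.44241118e+01,  2.63038141e+01,  7.93675863e-03,
       -1.83282987e-04, -8.14835772e-06]), 'tcp_pos': array([ 200.20170517, -511.73276352,  230.59506178]), 'orientation': array([-3.14008274e+00, -1.74576367e-04,  3.72818731e-01]), 'contact_force': array([ 0.53668935,  0.22168732, -0.05137837]), 'wrist_torque': array([0.02423803, 0.03937394, 0.00538083]), 'gripper_force': 0.0, 'opening': 0.9945674718954809}
```

View pics/top0.png

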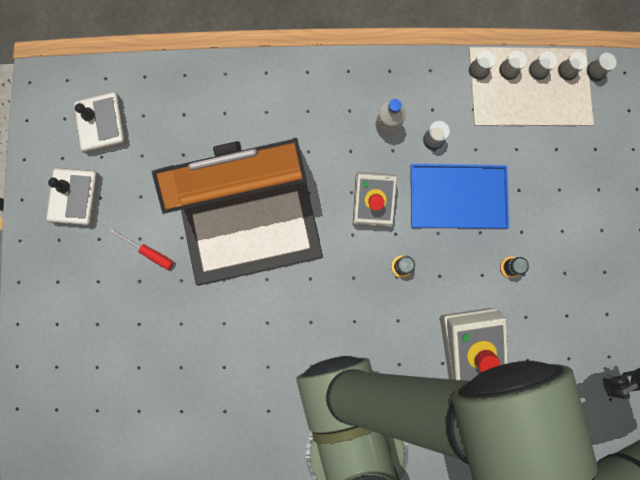

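View pics/side0.png

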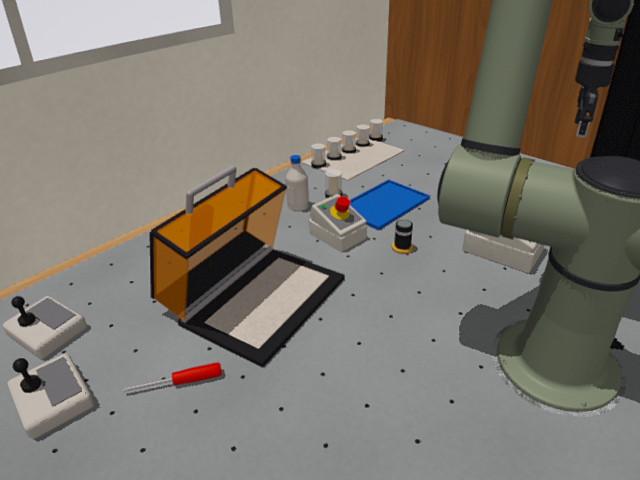

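The hood is raised and partly open. The small console is at top (377,202), with its red head. Two barrels show at (403,266) and (515,267), the tray is at (460,197), and the large console sits by the arm. The arm could hide a third barrel, so I'll swing it away and look again.

```bash
python3 - <<'E'
s=open('h.py').read()
s=s.replace("np.array(m['rotation'])","Rot.from_euler('xyz',m['rotation']).as_matrix()").replace("import numpy as np, cv2","import numpy as np, cv2\nfrom scipy.spatial.transform import Rotation as Rot")
open('h.py','w').write(s)
E
python3 - <<'E'
from h import *
print(proj('top',[0,0,0]))
for n,p,z in [('b1base',(402,267),4),('b1top',(405,265),70),('b2',(515,267),70),('tray a',(411,165),12),('tray b',(507,165),12),('tray c',(509,228),12),('tray d',(413,228),12),
 ('bedfr L',(199,283),15),('bedfr R',(322,258),15),('bedwhiteL',(204,270),15),('bedwhiteR',(312,250),15),('solv',(391,128),0),('pot',(436,140),0)]:
    print(n,atz('top',p,z).round(0))
q=list(bot.get_state()['qpos']); q[0]=-0.45; bot.move_j(q)
im=snap('top','top1'); snap('side','side1')
E
```

```text
[355.99330789 453.11042786]
b1base [ 421. -115.    4.]
b1top [ 422. -113.   70.]
b2 [ 413. -359.   70.]
tray a [ 660. -143.   12.]
tray b [ 658. -373.   12.]
tray c [ 507. -369.   12.]
tray d [ 511. -142.   12.]
bedfr L [392. 352.  15.]
bedfr R [445.  69.  15.]
bedwhiteL [422. 341.  15.]
bedwhiteR [464.  92.  15.]
solv [ 754. -101.    0.]
pot [ 723. -208.    0.]
```

View pics/top1.png

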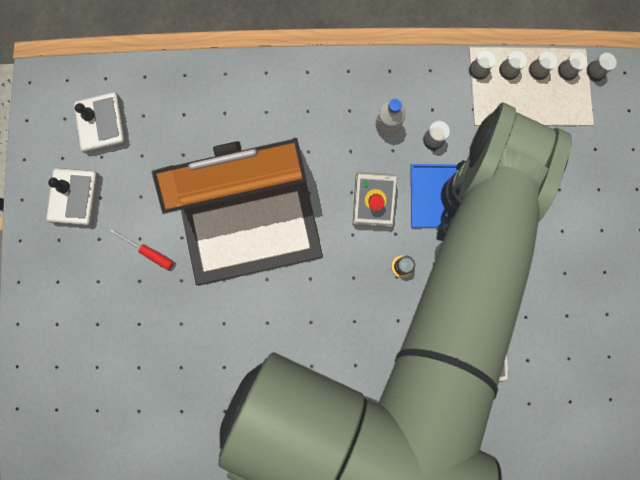

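The third-barrel region is now visible apart from a patch under the upper arm near the base. Next I'll enlarge crops of the box and the knob from both cameras.

```bash
python3 - <<'E'
from h import *
t=cv2.imread('pics/top0.png'); s=cv2.imread('pics/side0.png')
a=cv2.resize(t[130:290,140:330],None,fx=3,fy=3,interpolation=cv2.INTER_CUBIC)
b=cv2.resize(t[165:235,345:405],None,fx=4,fy=4,interpolation=cv2.INTER_CUBIC)
c=np.zeros((480,800,3),np.uint8); c[:480,:570]=a; c[:230,570:]=cv2.resize(t[168:232,346:408],(225,230),interpolation=3).copy() if 0 else cv2.resize(t[170:234,346:410],(230,230),interpolation=3)
c[240:470,570:]=cv2.resize(s[188:252,302:366],(230,230),interpolation=3)
cv2.imwrite('pics/c1.png',c)
cv2.imwrite('pics/c2.png',cv2.resize(s[155:370,140:350],None,fx=2.75,fy=2.75,interpolation=3))
E
```

```text
(no output)
```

View pics/c1.png

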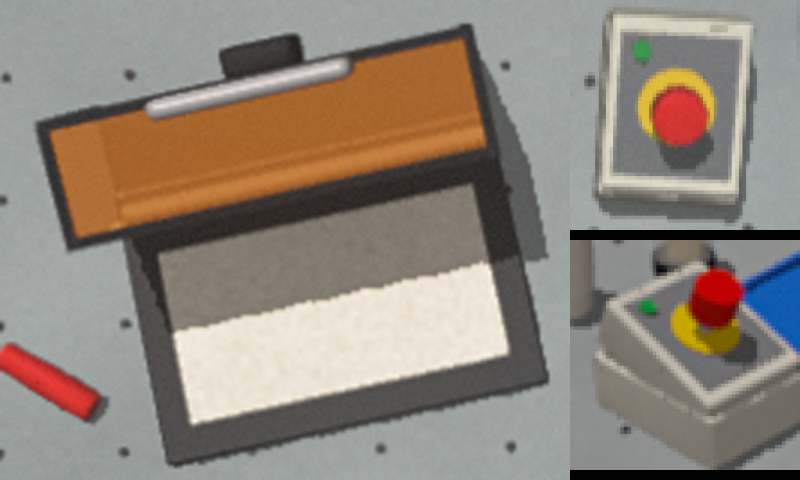

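View pics/c2.png

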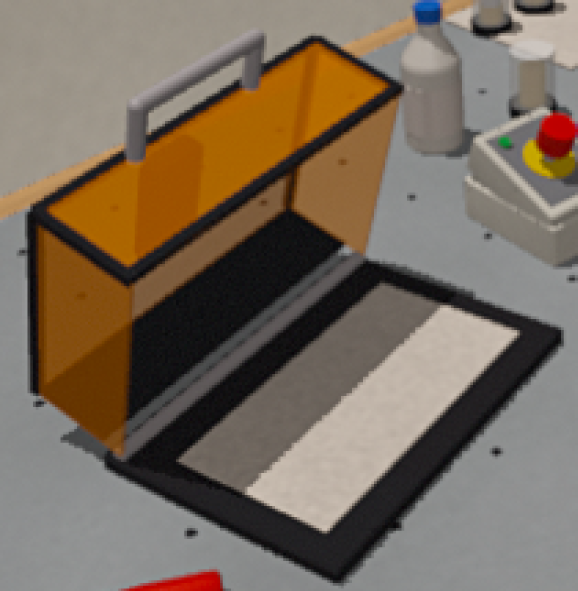

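```bash
python3 - <<'E'
from h import *
A=lambda x,y:(140+x/3,130+y/3)
B=lambda x,y:(346+(x-570)/3.594,170+y/3.594)
S=lambda x,y:(140+x/2.75,155+y/2.75)
S2=lambda x,y:(302+(x-570)/3.594,188+(y-240)/3.594)
w=[atz('top',A(*p),15)[:2] for p in [(190,424),(508,353),(472,183),(158,253)]]
ws=[atz('side',S(*p),15)[:2] for p in [(327,533),(519,331),(382,283),(178,461)]]
for n,c in(('t',w),('s',ws)):
    c=np.array(c); print(n,c.round(0).tolist(),c.mean(0).round(1),[np.linalg.norm(c[i]-c[i-3]).round(0) for i in range(4)],
     np.arctan2(*(c[2]-c[1])[::-1]).round(3),np.arctan2(*(c[3]-c[0])[::-1]).round(3),np.arctan2(-(c[3]-c[2])[0],(c[3]-c[2])[1]).round(3),np.arctan2(-(c[0]-c[1])[0],(c[0]-c[1])[1]).round(3))
print('frame',[atz('top',A(*p),z).round(0)[:2] for p,z in (((172,463),8),((547,380),8))])
# bar ends
for n,a,b in(('L',(148,108),(136,103)),('R',(350,66),(256,38)) ):
    print('bar',n,tri(A(*a),S(*b)))
print('knobhead',tri(B(680,116),S2(716,297)))
print('console L',[atz('top',B(*p),z) for p,z in(((612,10),70),((597,190),45),((752,18),70),((740,198),45))])
print('green', tri(B(642,50),S2(648,307)), 'yellow',tri(B(676,106),S2(706,331)))
print('tray c',np.mean([atz('top',p,12) for p in[(411,165),(507,165),(509,228),(413,228)]],0))
print('driver',atz('top',(155,257),10), 'drv tip',atz('top',(111,230),5),atz('top',(174,269),10))
E
```

```text
t [[419.0, 342.0], [469.0, 98.0], [602.0, 124.0], [551.0, 368.0]] [510.1 233.2] [np.float64(249.0), np.float64(135.0), np.float64(249.0), np.float64(135.0)] 0.193 0.192 0.203 0.204
s [[417.0, 345.0], [470.0, 99.0], [600.0, 127.0], [549.0, 372.0]] [509.2 235.8] [np.float64(252.0), np.float64(133.0), np.float64(250.0), np.float64(135.0)] 0.215 0.201 0.207 0.211
frame [array([389., 358.]), array([448.,  69.])]
bar L (array([606.28275144, 318.79347928, 261.81148397]), np.float64(0.9493584932375768))
bar R (array([635.30596958, 193.25255545, 253.62375054]), np.float64(6.069500865716683))
knobhead (array([558.8793009 , -50.42444402,  97.76182336]), np.float64(2.8394014993524377))
console L [array([629.99087421, -13.63495872,  70.        ]), array([520.61457289,  -2.94588893,  45.        ]), array([ 623.60226563, -100.73266793,   70.        ]), array([514.02411868, -92.62686711,  45.        ])]
green (array([602.61206203, -29.97159107,  82.49695821]), np.float64(2.043524089587536)) yellow (array([569.86957731, -51.58438536,  66.8194053 ]), np.float64(1.310892432871765))
tray c [ 583.76110063 -256.84601169   12.        ]
driver [453.67038318 457.37352229  10.        ] drv tip [519.46746938 566.31742458   5.        ] [425.17536308 412.16242902  10.        ]
```

```bash
cat >> h.py <<'E'
YAW=0.203; BED=np.array([510,234.]); HIN=np.array([608,254.5,20.])
ex=np.array([np.cos(YAW),np.sin(YAW)]); ey=np.array([-np.sin(YAW),np.cos(YAW)])
def down(yaw=YAW): return [np.pi,0,yaw]
def bedp(x,y): return BED+ex*x+ey*y
def st(tag=''):
    s=bot.get_state(); print(tag,'t%.1f'%s['t'],s['tcp_pos'].round(0),'open %.2f'%s['opening'],'gf %.1f'%s['gripper_force'],'F',s['contact_force'].round(1)); return s
def pick(xy,z,yaw=YAW):
    bot.grip(1.0); bot.move_ptp([*xy,150],down(yaw)); bot.movel([*xy,z+28],max_speed=120); bot.grip(0.0,50); st('grip'); bot.movel([*xy,150],max_speed=120); return st('lifted')['opening']
def place(xy,z,yaw=YAW,o=0.85):
    bot.movel([*xy,150],rot=down(yaw),max_speed=220); st('over'); bot.movel([*xy,z+34],max_speed=120)
    print('touch',bot.movel([*xy,z+25],max_speed=25,threshold=5)); st(); bot.grip(o); bot.movel([*xy,150],max_speed=150)
def bar(a): 
    f=225*np.cos(a)-80*np.sin(a); return np.array([*(HIN[:2]-ex*f),HIN[2]+225*np.sin(a)+80*np.cos(a)])
KY=-0.08; KAX=np.array([-np.sin(.35)*np.cos(KY),-np.sin(.35)*np.sin(KY),np.cos(.35)])
def krot():
    z=-KAX; y=-np.array([-np.sin(KY),np.cos(KY),0]); return Rot.from_matrix(np.stack([np.cross(y,z),y,z],1)).as_euler('xyz')
E
python3 - <<'E'
from h import *
K=np.array([560,-50.8,94])
print('kchk',proj('top',K+13*KAX),proj('side',K),'want 376.6,202.3 / 342.6,203.9')
for a in(1.5,1.28,.8,.4,0): 
    b=bar(a); print(a,b.round(0),[solve_ik(list(b-[0,0,17]),down(YAW+s*np.pi/2)) is not None for s in(1,-1)],proj('top',b).round(0),proj('side',b).round(0))
print(solve_ik(list(K-19*KAX),krot()),krot())
p=(bedp(-20,60)); print(p,proj('side',[422,-113,0]),proj('side',[422,-113,70]))
if pick((422,-114),0)>.3: place(p,15)
snap('top','top2'); snap('side','side2')
E
```

```text
kchk [376.59666223 202.62528688] [342.96381183 205.06901516] want 376.6,202.3 / 342.6,203.9
1.5 [671. 267. 250.] [True, True] [218. 135.] [194. 178.]
1.28 [620. 257. 258.] [True, True] [222. 159.] [213. 180.]
0.8 [511. 234. 237.] [True, True] [235. 217.] [260. 204.]
0.4 [436. 219. 181.] [True, True] [247. 258.] [297. 241.]
0 [388. 209. 100.] [True, True] [257. 283.] [321. 285.]
[-0.25171017  0.33164054 -0.74110183  0.15279906  0.0586237   2.98010712] [ 3.14159265 -0.35       -0.08      ]
[478.31415886 288.73579698] [402.81819618 247.99584602] [404.92992948 223.35879965]
grip t4.8 [ 422. -114.   29.] open 0.46 gf 49.9 F [-1.4  1.1  4.6]
lifted t6.0 [ 421. -114.  149.] open 0.46 gf 50.3 F [-0.   0.4 -1.3]Traceback (most recent call last):
  File "<stdin>", line 8, in <module>
  File "h.py", line 29, in place
    bot.movel([*xy,150],rot=down(yaw),max_speed=220); st('over'); bot.movel([*xy,z+34],max_speed=120)
    ~~~~~~~~~^^^^^^^^^^^^^^^^^^^^^^^^^^^^^^^^^^^^^^^
bench.IKError: the arm cannot follow that straight line within its joint ranges
```

```bash
python3 - <<'E'
from h import *
print(bot.get_state()['qpos'].round(2))
for xy in [(422,-114),(413,-359),bedp(-20,60),bedp(-20,-60),(584,-200),(584,-310)]:
    for y in (YAW,YAW+np.pi,YAW-np.pi/2,YAW+np.pi/2):
        q=solve_ik([*xy,150],down(y)); print(np.round(xy),round(y,2),None if q is None else np.round(q,2))
E
```

```text
[-0.43  0.2  -0.6   0.78 -0.    2.51]
[ 422 -114] 0.2 [-0.43  0.2  -0.59  0.78  0.    2.51]
[ 422 -114] 3.34 [-0.43  0.2  -0.59  0.78  0.   -0.64]
[ 422 -114] -1.37 [-0.43  0.2  -0.59  0.78  0.   -2.21]
[ 422 -114] 1.77 [-0.43  0.2  -0.59  0.78  0.    0.93]
[ 413 -359] 0.2 [-0.85  0.39 -0.32  0.86  0.    2.09]
[ 413 -359] 3.34 [-0.85  0.39 -0.32  0.86  0.   -1.05]
[ 413 -359] -1.37 [-0.85  0.39 -0.32  0.86  0.   -2.62]
[ 413 -359] 1.77 [-0.85  0.39 -0.32  0.86  0.    0.52]
[478. 289.] 0.2 [ 0.41  0.41 -0.29  0.87  0.   -2.93]
[478. 289.] 3.34 [ 0.41  0.41 -0.29  0.87  0.    0.21]
[478. 289.] -1.37 [ 0.41  0.41 -0.29  0.87  0.   -1.36]
[478. 289.] 1.77 [ 0.41  0.41 -0.29  0.87  0.    1.78]
[503. 171.] 0.2 [ 0.19  0.36 -0.36  0.85  0.    3.13]
[503. 171.] 3.34 [ 0.19  0.36 -0.36  0.85  0.   -0.01]
[503. 171.] -1.37 [ 0.19  0.36 -0.36  0.85  0.   -1.58]
[503. 171.] 1.77 [ 0.19  0.36 -0.36  0.85  0.    1.56]
[ 584 -200] 0.2 [-0.45  0.51 -0.12  0.94  0.    2.49]
[ 584 -200] 3.34 [-0.45  0.51 -0.12  0.94  0.   -0.65]
[ 584 -200] -1.37 [-0.45  0.51 -0.12  0.94  0.   -2.22]
[ 584 -200] 1.77 [-0.45  0.51 -0.12  0.94  0.    0.92]
[ 584 -310] 0.2 [-0.6   0.59  0.01  0.99  0.    2.34]
[ 584 -310] 3.34 [-0.6   0.59  0.01  0.99  0.   -0.8 ]
[ 584 -310] -1.37 [-0.6   0.59  0.01  0.99  0.   -2.37]
[ 584 -310] 1.77 [-0.6   0.59  0.01  0.99  0.    0.77]
```

```bash
sed -i 's/def down(yaw=YAW)/GY=YAW+np.pi\ndef down(yaw=GY)/; s/yaw=YAW)/yaw=GY)/; s/yaw=YAW,o/yaw=GY,o/; s/y=-np.array(\[-np.sin(KY)/y=np.array([-np.sin(KY)/' h.py
python3 - <<'E'
from h import *
bot.move_ptp([422,-114,150],down()); st('rot')
place(bedp(-20,60),15)
snap('top','top2'); snap('side','side2'); st()
E
```

```text
rot t8.6 [ 422. -114.  150.] open 0.46 gf 50.3 F [-0.6  0.3 -1.1]
over t10.6 [478. 288. 150.] open 0.46 gf 50.3 F [-0.4  0.1 -1.4]
touch True
 t11.9 [479. 289.  44.] open 0.46 gf 51.3 F [-0.7 -0.4  5.5]
 t13.3 [477. 288. 149.] open 0.85 gf 0.0 F [0.5 0.2 0.2]
```

View pics/top2.png

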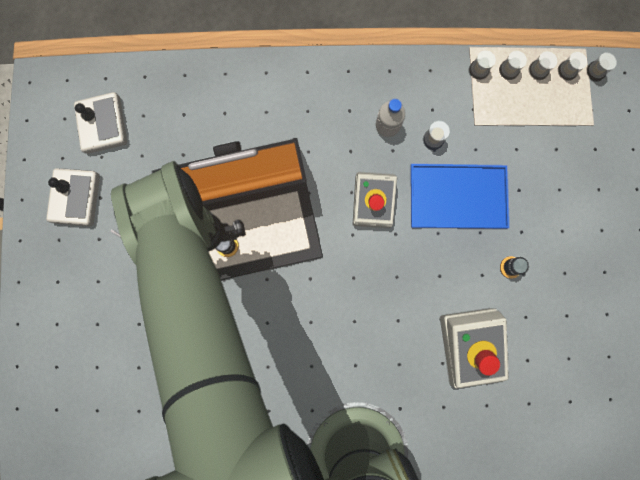

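Barrel 1 stands on the bed at about (228,245). No third barrel shows anywhere in the clear area. Barrel 2 is still at (514,267), its flange around (511,268) and its lens around (519,265).

```bash
python3 - <<'E'
from h import *
a=atz('top',(519.5,265.5),70); b=atz('top',(512,267.5),6); print(a,b)
if pick((a+b)[:2]/2,0)>.3: place(bedp(-20,-60),15)
bot.move_ptp([450,-150,250],down()); st()
t=snap('top','top3'); s=snap('side','side3')
cv2.imwrite('pics/c3.png',np.hstack([cv2.resize(t[200:290,170:330],None,fx=2.4,fy=2.4),cv2.resize(s[216:366,150:360],(384,216))]) )
E
```

```text
[ 415.63278786 -369.13571805   70.        ] [ 414.78123053 -373.13480841    6.        ]
grip t17.6 [ 415. -371.   29.] open 0.46 gf 50.3 F [-0.8  1.8  5.3]
lifted t18.8 [ 415. -371.  149.] open 0.46 gf 50.4 F [-0.1 -0.5 -2.5]
over t21.4 [502. 171. 150.] open 0.46 gf 50.4 F [ 0.8 -0.2 -2.2]
touch True
 t22.8 [504. 171.  44.] open 0.45 gf 50.6 F [-0.6 -0.2  5.2]
 t25.3 [ 450. -149.  249.] open 0.85 gf 0.0 F [-0.2  0.5 -0.4]
```

View pics/c3.png

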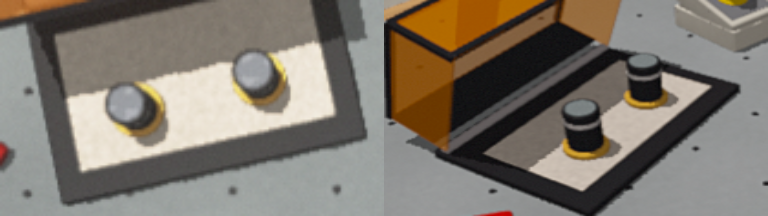

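Both barrels stand upright on the bed, inside the white area. Next I'll grip the bar and lower the hood along its arc.

```bash
cat >> h.py <<'E'
HY=YAW+np.pi/2
def arc(a0,a1,v=80,dz=17,n=None):
    n=n or max(1,int(np.ceil(abs(a1-a0)/.2)))
    for a in np.linspace(a0,a1,n+1)[1:]:
        hit=bot.movel(list(bar(a)-[0,0,dz]),max_speed=v,threshold=40)
        s=st('a%.2f'%a)
        if hit or s['opening']<.05: print('STOP',hit); return False
    return True
E
python3 - <<'E'
from h import *
b=bar(1.28)
bot.grip(.5); bot.move_ptp([*b[:2],330],down(HY)); bot.movel(list(b-[0,0,17]),max_speed=80,threshold=8); st('at'); bot.grip(0,40); s=st('held')
if s['opening']>.08: arc(1.28,.0)
snap('top','top4'); snap('side','side4')
E
```

```text
at t29.1 [620. 257. 242.] open 0.50 gf 0.0 F [-0.4  0.6 -0.8]
held t29.5 [620. 257. 242.] open 0.15 gf 39.0 F [-0.4  1.1  2.4]
a1.10 t30.2 [577. 248. 241.] open 0.14 gf 40.6 F [-2.  -1.3  8. ]
a0.91 t30.9 [535. 239. 230.] open 0.14 gf 40.8 F [-2.7 -0.4  6.3]
a0.73 t31.6 [496. 231. 212.] open 0.15 gf 40.4 F [ 1.8  0.4 -4.8]
a0.55 t32.2 [461. 224. 188.] open 0.14 gf 39.8 F [ 4.2  2.2 -7.3]
a0.37 t32.9 [431. 218. 158.] open 0.14 gf 39.6 F [ 6.5  1.7 -8.8]
a0.18 t33.6 [406. 213. 122.] open 0.15 gf 39.4 F [ 6.3  1.9 -8.4]
a0.00 t34.3 [389. 209.  84.] open 0.15 gf 40.7 F [6.4 0.1 4.3]
```

```bash
python3 - <<'E'
from h import *
p=bot.get_state()['tcp_pos']
print(bot.movel([p[0],p[1],p[2]-8],max_speed=20,threshold=12)); st('press')
bot.grip(.45); st('rel'); bot.movel([p[0],p[1],200],max_speed=120)
bot.move_ptp([450,-150,250],down()); st()
t=snap('top','top5'); s=snap('side','side5')
print(proj('side',bar(0)),proj('top',bar(0)))
cv2.imwrite('pics/c5.png',np.hstack([cv2.resize(t[165:325,160:400],(384,256)),cv2.resize(s[180:380,130:430],(384,256))]))
E
```

```text
True
press t34.6 [389. 209.  84.] open 0.15 gf 41.1 F [-0.7 -0.   6.6]
rel t35.0 [390. 210.  83.] open 0.45 gf 0.0 F [0.2 0.2 0.7]
 t38.1 [ 450. -150.  250.] open 0.45 gf 0.0 F [-0.6 -0.2 -0. ]
[320.53114264 284.66915952] [256.91195592 282.89473096]
```

View pics/c5.png

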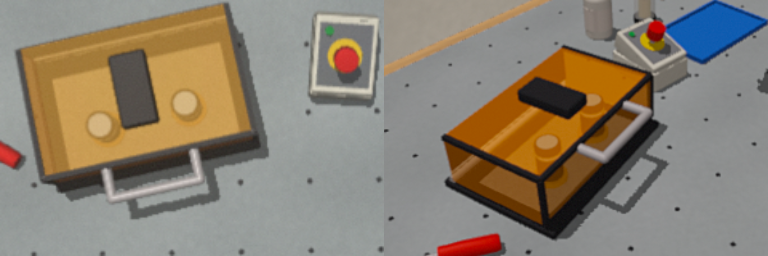

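The hood is shut: bar at side (320,286) against (320.5,284.7) predicted, frame seated, both barrels upright inside. Next, the knob.

```bash
python3 - <<'E'
from h import *
K=np.array([560,-50.8,94.5]); r=krot()
bot.grip(.75); bot.move_ptp(list(K+80*KAX),r); print('hit',bot.movel(list(K-15*KAX),max_speed=80,threshold=8)); st('at')
bot.grip(0,60); s=st('held'); print(s['wrist_torque'])
if s['opening']>.3:
    p=s['tcp_pos']
    bot.movel(list(p+10*KAX),max_speed=20); st('p10')
    bot.movel(list(p+19*KAX),max_speed=20); s2=st('p19'); print((s2['tcp_pos']-p)@KAX)
snap('top','top6');s=snap('side','side6')
cv2.imwrite('pics/c6.png',cv2.resize(s[170:270,280:400],(720,600),interpolation=3))
E
```

```text
hit False
at t40.6 [565. -51.  81.] open 0.75 gf 0.0 F [-0.1 -0.4  0.2]
held t41.0 [565. -49.  81.] open 0.38 gf 58.7 F [-2.7  6.9  7.7]
[1.3643672  0.38935997 0.46076868]
p10 t41.7 [562. -48.  91.] open 0.38 gf 60.5 F [-0.1  2.6  1.3]
p19 t42.3 [559. -48.  98.] open 0.38 gf 64.3 F [  7.5   1.  -11.8]
18.30248491000786
```

View pics/c6.png

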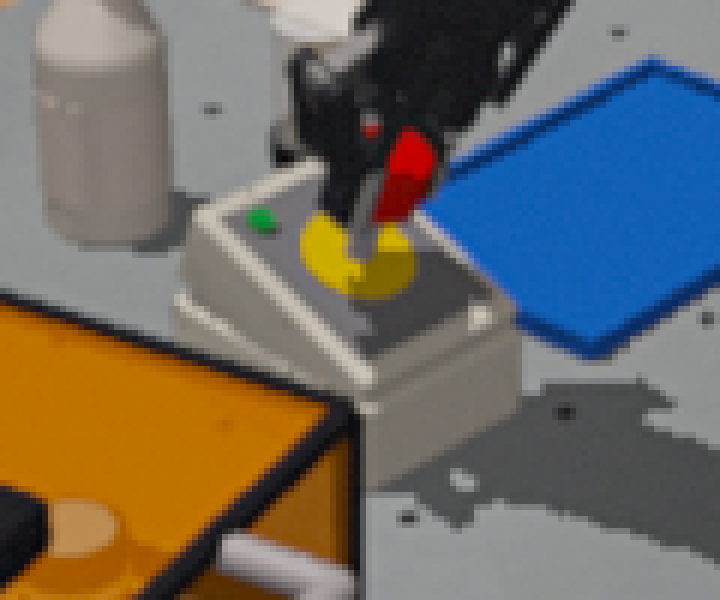

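The knob is out, with a longer stem showing at (360,235), and a ~14 N pull against its stop. I'll wait with the lamp on, then push it in.

```bash
python3 - <<'E'
from h import *
p=bot.get_state()['tcp_pos']; bot.dwell(3.4); st('dwelt')
print(bot.movel(list(p-12*KAX),max_speed=25)); st('in12')
print(bot.movel(list(p-24*KAX),max_speed=20,threshold=22)); s=st('in'); print((s['tcp_pos']-p)@KAX)
bot.dwell(.3); bot.grip(.75); st('rel'); p=bot.get_state()['tcp_pos']
bot.movel(list(p+80*KAX),max_speed=120); bot.move_ptp([450,-150,300],down())
t=snap('top','top7');s=snap('side','side7')
cv2.imwrite('pics/c7.png',np.hstack([cv2.resize(t[165:245,340:420],(390,390),interpolation=3),cv2.resize(s[175:255,295:375],(390,390),interpolation=3)]))
E
```

```text
dwelt t45.8 [559. -48.  98.] open 0.37 gf 64.3 F [  6.9   1.3 -11.4]
False
in12 t46.5 [563. -49.  87.] open 0.38 gf 66.1 F [ 3.2  1.2 -3.4]
True
in t46.9 [565. -49.  81.] open 0.38 gf 67.6 F [-4.5  0.3  8.5]
-18.273513952025144
rel t47.6 [565. -48.  80.] open 0.75 gf 0.0 F [-0.5 -0.5  0.1]
```

View pics/c7.png

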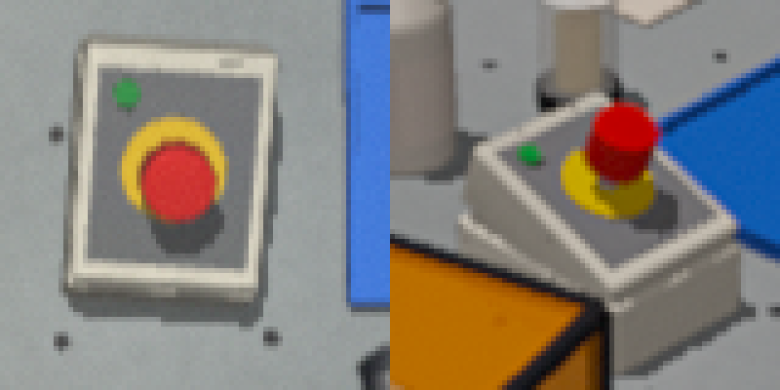

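The knob is back in: its head is at side (342,204), the same as at the start. Now I'll raise the hood.

```bash
python3 - <<'E'
from h import *
b=bar(0)
bot.grip(.5); bot.move_ptp([*b[:2],190],down(HY)); bot.movel(list(b-[0,0,17]),max_speed=80,threshold=8); st('at'); bot.grip(0,40); s=st('held')
if .08<s['opening']<.3 and arc(0,1.4):
    for a in(1.45,1.5,1.53):
        h=bot.movel(list(bar(a)-[0,0,17]),max_speed=30,threshold=15); s=st('a%.2f'%a); 
        if h: print('hit'); break
    bot.grip(.45); st('rel'); p=bot.get_state()['tcp_pos']; bot.movel([p[0],p[1],340],max_speed=100)
    bot.move_ptp([450,-150,250],down())
t=snap('top','top8');s=snap('side','side8')
print(proj('side',bar(1.5)),proj('side',bar(1.4)))
cv2.imwrite('pics/c8.png',np.hstack([cv2.resize(t[110:290,140:340],(400,360)),cv2.resize(s[150:370,135:355],(360,360))]))
E
```

```text
at t53.2 [388. 209.  83.] open 0.50 gf 0.0 F [-0.7  0.  -0.2]
held t53.5 [389. 209.  84.] open 0.15 gf 39.1 F [ 2.1 -0.7  0.5]
a0.20 t54.3 [408. 213. 126.] open 0.15 gf 39.5 F [ 3.1  1.9 -1.5]
a0.40 t55.0 [434. 219. 164.] open 0.15 gf 39.9 F [-4.1 -0.6  5.3]
a0.60 t55.8 [467. 226. 197.] open 0.14 gf 39.8 F [-11.7  -2.1  12.9]
a0.80 t56.5 [510. 234. 222.] open 0.15 gf 41.3 F [-8.8 -0.9 13.4]
a1.00 t57.3 [556. 244. 237.] open 0.15 gf 42.0 F [-2.5 -0.2  6. ]
a1.20 t58.0 [602. 253. 242.] open 0.15 gf 42.6 F [2.7 0.9 2.2]
a1.40 t58.8 [648. 263. 238.] open 0.15 gf 43.5 F [2.3 1.2 0.1]
a1.45 t59.4 [660. 265. 236.] open 0.15 gf 43.4 F [ 0.4  1.7 -0.4]
a1.50 t59.9 [671. 268. 233.] open 0.15 gf 43.1 F [ 1.1  2.1 -0.5]
a1.53 t60.1 [672. 268. 233.] open 0.15 gf 43.7 F [-1.   0.8  4.8]
hit
rel t60.5 [671. 268. 231.] open 0.45 gf 0.0 F [-0.9  0.7  0.1]
[193.97246709 178.22581129] [202.20857291 178.36717462]
```

View pics/c8.png

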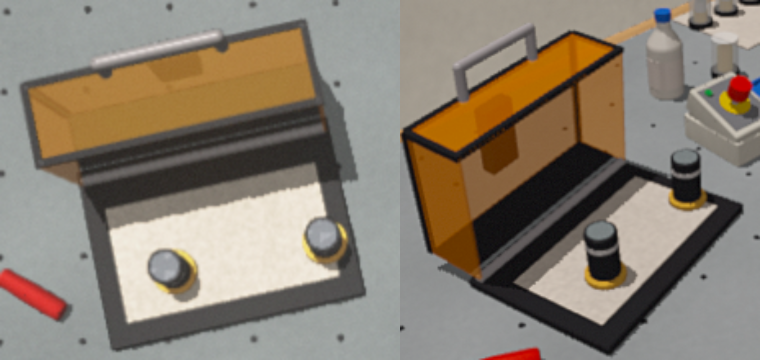

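The hood is at its stop. Barrel 2 has been knocked to the bed's right edge, lens at top (301,229), still upright. Barrel 1 is at (223,244). I'll measure both again and move them to the tray.

```bash
python3 - <<'E'
from h import *
T=np.array([584,-257.])
B={}
for n,l,b in((2,(301,229),(303,231)),(1,(223.5,244),(227.5,246))):
    a=atz('top',l,85); c=atz('top',b,21); print(n,a.round(),c.round()); B[n]=(a+c)[:2]/2
print(bedp(-20,60))
for n,dy in((2,-50),(1,50)):
    if pick(B[n],15)<.3: print('miss',n); break
    d=T+[0,dy]
    m=(440,0); bot.movel([*m,150],max_speed=220)
    bot.movel([430,-257,150],max_speed=220)
    place(d,5,o=.75)
bot.move_ptp([350,-100,300],down())
t=snap('top','top9');s=snap('side','side9'); st()
cv2.imwrite('pics/c9.png',np.hstack([cv2.resize(t[30:280,150:530],(532,350)),cv2.resize(s[110:260,270:375],(245,350))]))
E
```

```text
2 [504. 114.  85.] [507. 112.  21.]
1 [474. 284.  85.] [475. 285.  21.]
[478.31415886 288.73579698]
grip t67.0 [506. 113.  43.] open 0.46 gf 49.5 F [-0.7  1.1  4.6]
lifted t68.0 [505. 113. 149.] open 0.46 gf 50.0 F [-0.2  0.1 -1.5]
over t71.0 [ 583. -306.  150.] open 0.46 gf 50.0 F [ 0.  -0.3 -2. ]
touch True
 t72.4 [ 585. -307.   33.] open 0.46 gf 49.9 F [0.7 0.9 3.6]
grip t77.7 [475. 285.  44.] open 0.46 gf 50.2 F [-0.5 -0.3  4.1]
lifted t78.8 [474. 284. 149.] open 0.46 gf 50.3 F [ 0.   0.1 -2.1]
over t82.4 [ 583. -207.  150.] open 0.45 gf 50.3 F [ 0.4  0.2 -0.9]
touch True
 t83.8 [ 585. -208.   34.] open 0.45 gf 50.6 F [-0.7  0.   2.9]
 t86.3 [ 351. -100.  299.] open 0.75 gf 0.0 F [-0.   0.  -0.5]
```

View pics/c9.png

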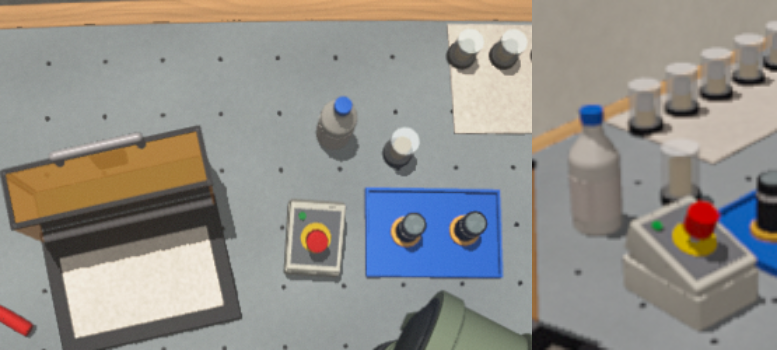

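Both barrels stand in the tray, at crop (408,230) and (468,228). The hood is up, the knob is in and the bystanders are where they started.

```bash
python3 -c "
from h import *
print(bot.sign_off())"
```

```text
the job is handed in; nothing more can be done
None
```

I handed the job in at about 86 s, though sign-off returned no verdict. The two barrels present were cured under the shut hood with the lamp on for over 3 s. In the final pictures they stand upright in the blue tray, with the hood at its upper stop, the knob in and the bystanders undisturbed.

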